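# Refit the cartridges of an opened water purifier in flow order

## Task

Refit the opened water purifier so that its covers can go back on: stand the pleated sediment cartridge in the seat next to the brass inlet valve, the slim membrane cartridge in the seat next to the curved spout, and the smooth carbon cartridge in the seat between them, all upright and right down in their seats. Then put the sealing plug into the open top of the pleated cartridge, fully home. Leave the grease jar where it stands.

Things in the scene. Friction and masses are not known exactly. Their poses are not given: they have to be found in the camera images.
- base: the opened purifier's base, fixed: black plastic slab 116 x 400 mm, top face 26 mm above the bench, with three equal round seats in a row. Origin: centre of its underside, on the bench; y runs along the row, z up. Seat centres: x = 0, y = -0.10, 0 and +0.10 m in this frame. Each seat is a shallow cup, 66 mm inside diameter, floor 30 mm and rim (5 mm thick) 40 mm above the bench
- valve: brass ball valve with a flat grey-sleeved lever, the water inlet, fixed upright on the base at one end of the row, 72 mm outward from the nearest seat's centre (the end differs from start to start); about 50 mm tall, top 80 mm above the bench. Origin: its foot, 30 mm above the bench; z up; the lever points along -x
- spout: curved bright steel swan-neck spout, the outlet, fixed upright on the base at the other end of the row, 72 mm outward from that end's seat; top 111 mm above the bench, its neck reaches 60 mm towards its -x, that is to the robot's side of the base. Origin: its foot, 30 mm above the bench; z up
- sediment_mid (a point): pleated sediment cartridge, standing on the bench: white cylinder 52 mm in diameter, 100 mm tall, 120 g, many upright pleats between two end caps; only its top has an open round bore, 30 mm in diameter and 16 mm deep. This point: its centre, 50 mm above its foot; z along its axis, up. It can be gripped across any diameter (52 mm all the way up)
- carbon_mid (a point): carbon cartridge, standing on the bench: smooth straight cylinder 52 mm in diameter with a grey sleeve, two thin white bands and white ends, closed flat top with a low grey cross rib; 100 mm tall, 180 g. This point: its centre, 50 mm above its foot; z along its axis, up
- membrane_mid (a point): membrane cartridge, standing on the bench: slim smooth white tube 35 mm in diameter on a foot flange 52 mm in diameter (13 mm high), its head domed above 102 mm, with a small nozzle on top; 120 mm tall in all, 110 g. This point: its centre, 60 mm above its foot; z along its axis, up
- plug_mid (a point): sealing plug, standing stub down: grey, 42 mm tall, 35 g. Stub 25 mm in diameter, 12 mm long, bevelled end; then a flange 44 mm in diameter, 6 mm thick; then a ribbed knob 22 mm in diameter, 18 to 42 mm above the stub's end. This point: its centre, 21 mm above the stub's end; z along its axis, up. Seated, the flange lies on the pleated cartridge's top, this point 109 mm above its foot
- jar_mid (a point): grease jar, standing among the cartridges: squat amber glass with a dark metal screw lid 51 mm in diameter, 44 mm tall, 110 g; not part of the job. This point: its centre, 22 mm above the bench
Things that resemble listed ones, but are neither listed nor needed, are in the scene too. What is shaped like the part that bears sediment_mid but blue is not meant.

How it is judged (in metres and radians):
At the end, for the whole second after the job is handed in: All at rest: each cartridge in its named seat, within 10 mm of the seat's centre along and across the row, foot within 3 mm of the floor, upright within 4 degrees; plug in the pleated cartridge's bore, within 8 mm of its axis, flange down within 3 mm, square within 6 degrees (((y of valve in the frame of base above 0 m and y of sediment_mid in the frame of base between 0.09 and 0.11 m and y of membrane_mid in the frame of base between -0.11 and -0.09 m) or (y of valve in the frame of base below 0 m and y of sediment_mid in the frame of base between -0.11 and -0.09 m and y of membrane_mid in the frame of base between 0.09 and 0.11 m)) and y of carbon_mid in the frame of base between -0.01 and 0.01 m and x of sediment_mid in the frame of base between -0.01 and 0.01 m and x of carbon_mid in the frame of base between -0.01 and 0.01 m and x of membrane_mid in the frame of base between -0.01 and 0.01 m and height (world z) of each of sediment_mid, carbon_mid below 0.083 m and height (world z) of membrane_mid below 0.093 m and angle between each of sediment_mid, carbon_mid, membrane_mid's own z axis and vertical below 0.07 rad and horizontal distance between plug_mid and sediment_mid below 0.008 m and z of plug_mid in the frame of sediment_mid between 0.055 and 0.062 m and angle between the z axis of plug_mid and the z axis of sediment_mid, either way round below 0.1 rad and linear speed of each of sediment, carbon, membrane, plug below 0.02 m/s); the robot touches nothing.
It fails at once if the grease jar is shifted by more than 30 mm or tipped over (distance of jar_mid from where it was at the start of the episode above 0.03 m or angle between jar_mid's own z axis and vertical above 0.5 rad).
It also fails if it takes over 96 s, if anything falls off the work surface, if the arm or the gripper's body presses on something with over 40 N, if the wrist force passes 120 N, or if a joint passes its speed limit or range.

## Robot

A 6-joint arm with a two-finger parallel gripper is mounted at the origin on the work surface. World frame = base frame: x ahead of the robot, y to its left, z up, the work surface at z = 0. Lengths are in m, angles in degrees, forces in N, time in s.
With the tool pointing down it reaches from about 0.3 to 0.75 m from the base axis. Payload 8.5 kg.
Tool frame: the origin (TCP) lies at the very end of the fingers, on their centre line; the grasp point (between the pads) lies 19 mm behind it (env.grasp_offset is the distance from the TCP to the grasp point, in m); y points along the fingers, z is the direction in which the jaws open and shut, and the axes are right-handed (so a half turn about y gives the same grasp; the last joint's range is limited). The gripper opens to 85 mm and grips with 20 to 120 N. Pads are 22 mm wide; open, the fingers measure 114 mm over their backs; the gripper's body (76 mm by 85 mm) begins 54 mm behind the grasp point. The pads swing forward as they close: fully open they stand 13 mm farther back than shut.
Start: joints at [55.56, 21.807, 74.336, -0, 83.858, -12.336], TCP at [0.207, 0.51, 0.231] pointing down, gripper open.
Joint ranges: [-178.18, 178.18], [-50.72, 133.34], [12.68, 142.11], [-81.47, 261.47], [9.98, 163.14], [-165.26, 165.26]. Speed limits (degrees/s): [136.94, 136.94, 180, 180, 180, 180].

## Interface

Orientations are given as a 3x3 rotation matrix whose columns are the frame's x, y, z axes.
In Python, from rig import env gives the robot as it stands. The module is installed in compiled form; this text tells all that it offers.
- The arm moves only by the shell command python3 -m pendant 'ROWS' [FORCE]. ROWS is JSON, a list of rows, each a list of 3 entries, a list of its own where there are three numbers: the shift along the world's x, y, z as a fraction of full scale, then the turn about the world's z as a fraction of full scale, then the opening, from 0 (shut) to 1 (fully open). A call has 1 to 12 rows; each row shifts and turns the commanded pose from where the row before left it; what a row does not reach is not made up. Full scale, the value 1, is 30 mm for a shift and 5 degrees for a turn. A row lasts 1/12 s, in which the tool goes at most 41.7 mm and 7.16 degrees, less where a joint would pass 70% of its speed; a pose out of reach is approached as far as the arm can. A call with a number of a shift or a turn outside -1 to 1 is refused whole. A call with a gripper value outside its range is refused whole. The fingers move at their own pace and stop on an object; FORCE is the grip in N (left out, the last holds). Time passes only in rows, so rows that do not move let the fingers close. It gives the time, the measured TCP pose, the force and the opening at its end, in the units of the state.
- env.observe(): the state, without advancing time (a new reading comes with each control period).
- env.get_image(name): name is "scene" or "top" or "wrist"; returns (picture, depth): 384x512x3 uint8, red, green, blue; 384x512 float32, m along the optical axis (not along the pixel's ray), 0 where there is no reading.
- env.camera_model(name): a dict with "camera_matrix" (3x3 intrinsics, pixels), "dist_coeffs" ([k1, k2, p1, p2, k3] as OpenCV has them; the pictures are not rectified), "R" (3x3) and "t" (3): a world point X has camera coordinates R X + t; the wrist camera has in their place "tool_from_camera" (4x4, takes a point from camera to tool coordinates, whose origin is the TCP and whose axes are the tool frame's). Camera axes: x right, y down, z forward; pixel columns grow to the right and rows downward; lengths in m; the calibration is good to about 2 mm. A picture is of the moment at which its call begins: read the wrist's pose just before it. camera_model takes no time and is no camera call.
- env.close_job(): hands the job in, once; it reports no verdict.
The state is a dict: "time_s": time; "q": joint angles; "qvel": joint speeds; "joint_efforts": joint torques, N m; "position": TCP position; "tool_rot": TCP orientation; "ft_force": force on the tool from outside, world axes, zero at the start; "wrist_torque": the same for the moment, N m; "grip_width": finger opening in m.
Only numpy, scipy, OpenCV 4.12 (cv2) and the standard library are available. Lean on these libraries where they do the work, as an engineer would, in place of code of your own. Each camera call takes 0.05 s, during which the arm holds its last target.

## Working session

There is one attempt and no reset: what is moved stays moved. The work goes in short steps, Python scripts to look and compute and a shell command to move; the robot and the scene stay as the last step left them, time stands still between calls to the robot, and variables do not carry over. Pictures are saved under pics/ and viewed, and the job is handed in when it is done.

```bash
ls; mkdir -p pics
python3 - <<'E'
from rig import env
import cv2,numpy as np
s=env.observe()
print(s['time_s'],s['position'],np.round(s['tool_rot'],3).tolist(),s['grip_width'],env.grasp_offset)
for n in ['scene','top','wrist']:
    im,d=env.get_image(n)
    cv2.imwrite(f'pics/{n}0.png',im[:,:,::-1]); np.save(f'pics/{n}0.npy',d)
    m=env.camera_model(n); print(n,{k:np.round(v,3).tolist() for k,v in m.items()})
E
```

```text
pics
0.0 [0.20676499 0.50931622 0.23071516] [[0.926, -0.001, 0.376], [-0.376, -0.001, 0.926], [-0.0, -1.0, -0.001]] 0.08526332866711876 0.0187
scene {'camera_matrix': [[386.225, 0.0, 249.7], [0.0, 386.225, 186.113], [0.0, 0.0, 1.0]], 'dist_coeffs': [-0.005, 0.0, 0.0, 0.0, 0.0], 'R': [[0.183, 0.983, -0.005], [0.838, -0.159, -0.522], [-0.514, 0.091, -0.853]], 't': [-0.107, -0.412, 1.117]}
top {'camera_matrix': [[368.435, 0.0, 247.552], [0.0, 368.435, 190.591], [0.0, 0.0, 1.0]], 'dist_coeffs': [-0.032, 0.0, 0.0, 0.0, 0.0], 'R': [[-0.042, -0.999, -0.005], [-0.976, 0.042, -0.214], [0.214, -0.004, -0.977]], 't': [0.033, 0.561, 0.846]}
wrist {'camera_matrix': [[345.645, 0.0, 253.326], [0.0, 345.645, 191.231], [0.0, 0.0, 1.0]], 'dist_coeffs': [-0.053, 0.0, 0.0, 0.0, 0.0], 'tool_from_camera': [[0.0, 0.965, 0.261, -0.066], [0.001, -0.261, 0.965, -0.143], [1.0, 0.0, -0.001, -0.001], [0.0, 0.0, 0.0, 1.0]]}
```

View pics/scene0.png

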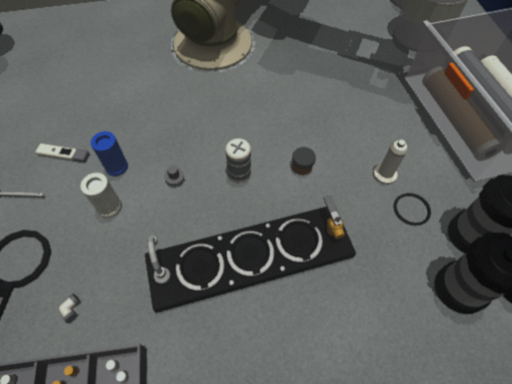

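View pics/top0.png

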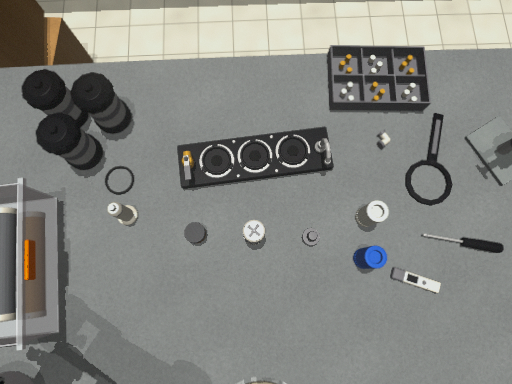

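View pics/wrist0.png

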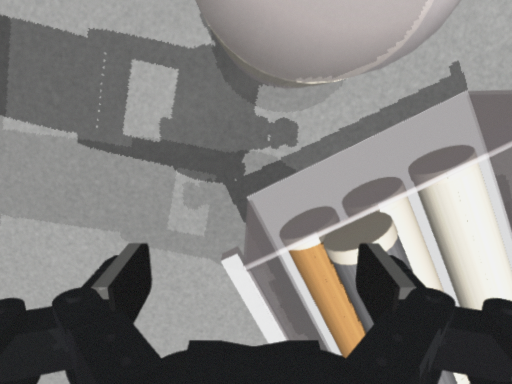

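Scene view: the blue look-alike is at (109,155), with the white pleated cartridge at (101,193). Carbon is at (238,158), jar (303,160), plug (174,176) and membrane (391,160). The base is in the middle, with the valve at its right end (335,222) and the spout at its left end (157,260). Next I'll measure them from depth.

```bash
cat > h.py <<'E'
from rig import env
import cv2,numpy as np
def cloud(n,d,pose=None):
    m=env.camera_model(n);K=m['camera_matrix'];D=m['dist_coeffs']
    K=np.array(K);D=np.array(D)
    v,u=np.mgrid[0:384,0:512]
    p=cv2.undistortPoints(np.stack([u,v],-1).reshape(-1,1,2).astype(np.float64),K,D).reshape(384,512,2)
    P=np.concatenate([p*d[...,None],d[...,None]],-1)
    if n=='wrist':
        T=np.array(m['tool_from_camera']); P=P@T[:3,:3].T+T[:3,3]
        pos,R=pose; W=P@np.array(R).T+np.array(pos)
    else:
        W=(P-np.array(m['t']))@np.array(m['R'])
    W[d<=0]=np.nan
    return W
def circ(xy):
    A=np.c_[2*xy,np.ones(len(xy))];b=(xy**2).sum(1);c=np.linalg.lstsq(A,b,rcond=None)[0]
    return c[:2],np.sqrt(c[2]+c[:2]@c[:2])
E
python3 - <<'E'
from h import *
for n in ['top','scene']:
    d=np.load(f'pics/{n}0.npy'); W=cloud(n,d)
    g=W[(abs(W[...,2])<0.02)]; print(n,'bench z',np.nanmedian(g[:,2]))
    img=cv2.imread(f'pics/{n}0.png')
    pts={'top':{'sed':(376,211),'blue':(374,257),'carb':(253,231),'jar':(195,233),'plug':(311,236),'mem':(116,209),'s1':(217,160),'s2':(255,156),'s3':(292,150),'valve':(187,162),'spout':(325,150)},
     'scene':{'sed':(96,184),'blue':(106,141),'carb':(238,147),'jar':(303,157),'plug':(173,172),'mem':(399,146),'s1':(299,241),'s2':(250,253),'s3':(200,268)}}[n]
    for k,(u,v) in pts.items():
        w=W[max(0,v-14):v+15,u-14:u+15].reshape(-1,3); w=w[~np.isnan(w[:,0])]
        zt=np.percentile(w[:,2],97); t=w[w[:,2]>zt-0.006]
        hull=cv2.convexHull(t[:,:2].astype(np.float32)).reshape(-1,2)
        c,r=cv2.minEnclosingCircle(t[:,:2].astype(np.float32))
        print(n,k,'pix',np.round(W[v,u],3),'ztop',round(zt,3),'mec',np.round(c,4),round(r,4),'mean',np.round(t.mean(0)[:2],4),len(t))
E
```

```text
top bench z -0.000524000746210891
top sed pix [ 0.494 -0.29   0.09 ] ztop 0.101 mec [ 0.4931 -0.2909] 0.026 mean [ 0.4926 -0.2893] 254
top blue pix [ 0.387 -0.274  0.089] ztop 0.101 mec [ 0.387  -0.2735] 0.0259 mean [ 0.387  -0.2738] 273
top carb pix [0.458 0.001 0.101] ztop 0.102 mec [4.599e-01 3.000e-04] 0.0258 mean [4.596e-01 1.000e-04] 381
top jar pix [0.465 0.142 0.046] ztop 0.046 mec [0.4678 0.1453] 0.0259 mean [0.4676 0.1449] 340
top plug pix [ 0.446 -0.141  0.04 ] ztop 0.041 mec [ 0.4476 -0.1447] 0.012 mean [ 0.4475 -0.1438] 70
top mem pix [0.521 0.315 0.11 ] ztop 0.118 mec [0.5238 0.3204] 0.0108 mean [0.523  0.3207] 45
top s1 pix [0.654 0.086 0.028] ztop 0.041 mec [0.6508 0.0861] 0.0416 mean [0.6512 0.0844] 185
top s2 pix [ 0.66  -0.014  0.029] ztop 0.041 mec [ 0.6585 -0.0115] 0.0415 mean [ 0.6581 -0.0123] 182
top s3 pix [ 0.672 -0.111  0.031] ztop 0.041 mec [ 0.6706 -0.1091] 0.0415 mean [ 0.6696 -0.1093] 183
top valve pix [0.637 0.156 0.077] ztop 0.079 mec [0.6279 0.1556] 0.0279 mean [0.6262 0.1569] 130
top spout pix [ 0.668 -0.197  0.031] ztop 0.108 mec [ 0.6518 -0.1843] 0
[... 276 characters left out ...]

scene carb pix [ 0.461 -0.001  0.104] ztop 0.103 mec [ 0.4605 -0.0022] 0.0267 mean [ 0.4619 -0.0024] 390
scene jar pix [0.471 0.141 0.046] ztop 0.046 mec [0.4673 0.1419] 0.0269 mean [0.4693 0.1421] 366
scene plug pix [ 0.457 -0.144  0.045] ztop 0.043 mec [ 0.4482 -0.146 ] 0.012 mean [ 0.4497 -0.1462] 85
scene mem pix [0.527 0.317 0.115] ztop 0.12 mec [0.5243 0.3229] 0.0083 mean [0.5249 0.3208] 43
scene s1 pix [0.658 0.085 0.034] ztop 0.041 mec [0.6548 0.0857] 0.0377 mean [0.6754 0.081 ] 114
scene s2 pix [ 0.663 -0.014  0.03 ] ztop 0.041 mec [ 0.6635 -0.014 ] 0.0373 mean [ 0.6781 -0.0151] 89
scene s3 pix [ 0.675 -0.113  0.03 ] ztop 0.041 mec [ 0.6744 -0.1133] 0.0357 mean [ 0.6971 -0.1106] 88
```

```bash
python3 - <<'E'
from h import *
# ortho height+colour map from top & scene
for n in ['top','scene']:
    d=np.load(f'pics/{n}0.npy'); W=cloud(n,d); img=cv2.imread(f'pics/{n}0.png')
    # base slab points: black, z 0.02..0.032
    hsv=cv2.cvtColor(img,cv2.COLOR_BGR2HSV)
    z=W[...,2]
    m=(z>0.012)&(z<0.034)&(W[...,0]>.38)&(W[...,0]<.75)&(hsv[...,2]<75)
    m=cv2.morphologyEx(m.astype(np.uint8),cv2.MORPH_OPEN,np.ones((3,3)))
    k,l,st,_=cv2.connectedComponentsWithStats(m); i=1+np.argmax(st[1:,4])
    p=W[l==i]; print(n,st[i],np.median(p[:,2]))
    r=cv2.minAreaRect(p[:,:2].astype(np.float32)); print(r)
    # rims
    m2=(z>0.034)&(z<0.046)&(hsv[...,2]>120)&(W[...,0]>.38)&(W[...,0]<.75)
    c0=np.array(r[0])
    print('rim pts',m2.sum(), W[m2].mean(0))
    np.save(f'pics/rim_{n}.npy',W[m2])
E
python3 - <<'E'
import cv2
a=cv2.imread('pics/top0.png')[100:280,90:420]
cv2.imwrite('pics/crop_top.png',cv2.resize(a,None,fx=2.4,fy=2.4,interpolation=cv2.INTER_CUBIC))
b=cv2.imread('pics/scene0.png')[110:230,70:200]
cv2.imwrite('pics/crop_sc.png',cv2.resize(b,None,fx=4,fy=4,interpolation=cv2.INTER_CUBIC))
E
```

```text
top [ 178  127  155   61 2484] 0.025154616414946596
((0.6610217690467834, -0.012296736240386963), (0.1153525710105896, 0.3977045714855194), 5.100785732269287)
rim pts 309 [0.50180079 0.29641463 0.04012055]
scene [ 145  208  211  105 5783] 0.026467677769713364
((0.6626721620559692, -0.01398409903049469), (0.11660516262054443, 0.39882099628448486), 5.210583686828613)
rim pts 97 [0.65478602 0.02446666 0.03959823]
```

View pics/crop_top.png

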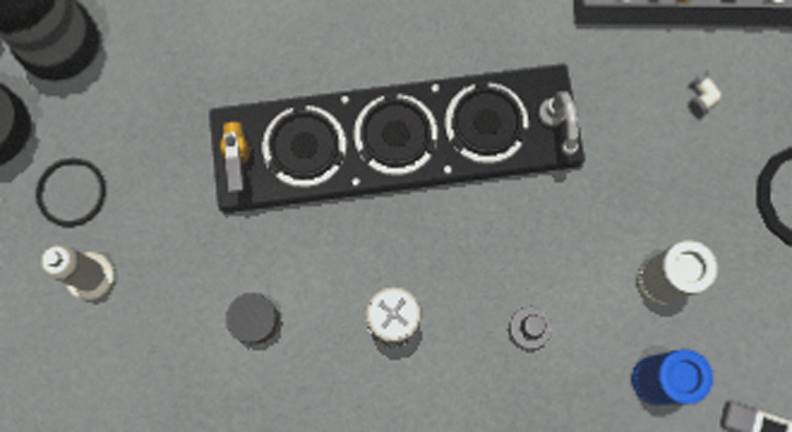

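View pics/crop_sc.png

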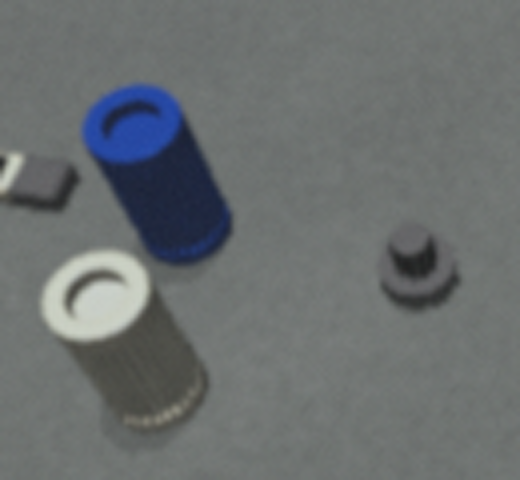

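The top crop shows the white cartridge (blue one below it) with its bore up at top-image (376,211), and the plug at (311,236). The valve is at the +y end and the spout at the -y end. The candidates are:
- **Sediment:** white (376,211), not the blue one at (374,257), nor the tubes in the bin at left.
- **Carbon:** (253,231), with its cross rib. The black bottles are not candidates.
- **Membrane:** (116,209), nozzle on top. The bin tubes are not candidates.
- **Plug:** (311,236), not the jar lid at (195,233) or the small fitting at (384,138).

Now I'll check obstacle heights along the first path.

Run:
```python
from h import *
P=[]
for n in ['top','scene']:
    W=cloud(n,np.load(f'pics/{n}0.npy')).reshape(-1,3); P.append(W[~np.isnan(W[:,0])])
P=np.concatenate(P)
a=np.array([.207,.509]);b=np.array([.524,.3215]);L=np.linalg.norm(b-a);u=(b-a)/L
q=P[:,:2]-a; s=q@u; t=abs(q@np.array([-u[1],u[0]]))
for lo in np.arange(-.1,L+.1,.04):
    m=(s>lo)&(s<=lo+.04)&(t<.08)&(P[:,2]<.6); print(round(lo,2),m.sum(),np.round(np.percentile(P[m,2],[50,99]),3) if m.any() else '')
print('mem nbr'); 
r=np.linalg.norm(P[:,:2]-b,axis=1); 
for lo in np.arange(0,.16,.02):
    m=(r>lo)&(r<lo+.02); print(round(lo,2),np.round(np.percentile(P[m,2],99),3))
m=(r<.03)&(P[:,2]>.03)&(P[:,2]<.1); print('tube',P[m].mean(0)); m=(r<.045)&(P[:,2]>.01)&(P[:,2]<.018); print('flange mec',cv2.minEnclosingCircle(P[m][:,:2].astype(np.float32)))
```

```text
-0.1 2671 [0.04  0.158]
-0.06 1304 [0.    0.004]
-0.02 1684 [0.001 0.252]
0.02 2118 [0.035 0.172]
0.06 3056 [0.043 0.172]
0.1 3377 [0.025 0.172]
0.14 2751 [0.002 0.172]
0.18 1915 [0.    0.164]
0.22 1811 [0.    0.004]
0.26 1648 [0.    0.004]
0.3 1676 [0.    0.004]
0.34 2008 [0.002 0.121]
0.38 2406 [0.001 0.106]
0.42 2059 [0.    0.007]
0.46 2144 [0.    0.007]
mem nbr
0.0 0.122
0.02 0.013
0.04 0.004
0.06 0.007
0.08 0.006
0.1 0.006
0.12 0.006
0.14 0.004
tube [0.52932373 0.31256296 0.06656389]
flange mec ((0.5243015289306641, 0.32072532176971436), 0.025456983596086502)
```

```bash
python3 -m pendant '[[[0.88,-0.525,0],-1,1],[[0.88,-0.525,0],-1,1],[[0.88,-0.525,0],-1,1],[[0.88,-0.525,0],-1,1],[[0.88,-0.525,0],-1,1],[[0.88,-0.525,0],-1,1],[[0.88,-0.525,0],-1,1],[[0.88,-0.525,0],-1,1],[[0.88,-0.525,0],-1,1],[[0.88,-0.525,0],-1,1],[[0.88,-0.525,0],-1,1],[[0.88,-0.525,0],-1,1]]' 40; python3 -m pendant '[[[0,0,0],-0.56,1],[[0,0,0],0,1]]'
```

```text
time_s: 1.15
position: [0.5248, 0.3195, 0.231]
tool_rot: [[0.133, -0.001, 0.991], [-0.991, -0.0, 0.133], [0.0, -1.0, -0.001]]
ft_force: [-0.4, 0.2, 0.4]
grip_width: 0.0857
time_s: 1.32
position: [0.5248, 0.3194, 0.2305]
tool_rot: [[0.085, -0.001, 0.996], [-0.996, -0.0, 0.085], [0.0, -1.0, -0.001]]
ft_force: [0.9, 0.9, -0.3]
grip_width: 0.0854
```

```bash
python3 -m pendant '[[[0,0.045,-0.94],0,1],[[0,0,-0.94],0,1],[[0,0,-0.94],0,1],[[0,0,-0.94],0,1],[[0,0,-0.94],0,1],[[0,0,-0.94],0,1],[[0,0,0],0,1],[[0,0,0],0,0.2],[[0,0,0],0,0.2],[[0,0,0],0,0.2],[[0,0,0],0,0.2],[[0,0,0],0,0.2]]' 40;  python3 -m pendant '[[[0,0,0],0,0.2],[[0,0,0],0,0.2],[[0,0,0],0,0.2],[[0,0,0],0,0.2]]'
python3 - <<'E'
from h import *
im,d=env.get_image('wrist'); cv2.imwrite('pics/w1.png',im[:,:,::-1])
E
```

```text
time_s: 2.32
position: [0.5244, 0.3222, 0.0639]
tool_rot: [[0.089, 0.003, 0.996], [-0.996, 0.001, 0.089], [-0.001, -1.0, 0.003]]
ft_force: [-0.7, -0.2, 6.9]
grip_width: 0.0343
time_s: 2.65
position: [0.5244, 0.3223, 0.0639]
tool_rot: [[0.089, 0.003, 0.996], [-0.996, 0.001, 0.089], [-0.001, -1.0, 0.003]]
ft_force: [-1.5, 0.7, 6.9]
grip_width: 0.0339
```

View pics/w1.png

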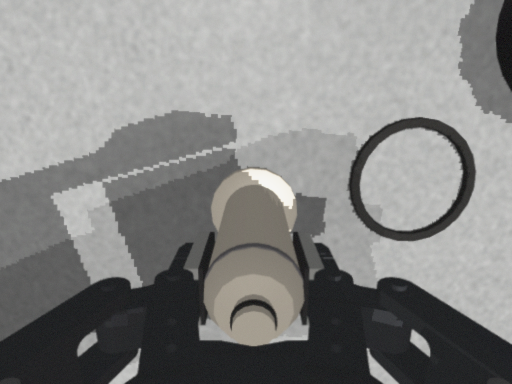

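Membrane is gripped (34 mm opening) and stands upright between the pads. Now I'll lift and carry it.

```bash
python3 -m pendant '[[[0,0,0.96],0,0.2],[[0,0,0.96],0,0.2],[[0,0,0.96],0,0.2],[[0,0,0.96],0,0.2],[[0.33,-0.97,0],0,0.2],[[0.33,-0.97,0],0,0.2],[[0.33,-0.97,0],0,0.2],[[0.33,-0.97,0],0,0.2],[[0.33,-0.97,0],0,0.2],[[0.33,-0.97,0],0,0.2],[[0.33,-0.97,0],0,0.2],[[0.33,-0.97,0],0,0.2]]';  python3 -m pendant '[[[0.33,-0.97,0],0,0.2],[[0.33,-0.97,0],0,0.2],[[0.33,-0.97,0],0,0.2],[[0.33,-0.97,0],0,0.2],[[0.33,-0.97,0],0,0.2],[[0.33,-0.97,0],0,0.2],[[0.3,-0.9,0],0,0.2],[[0,0,0],0,0.2],[[0,0,0],0,0.2]]'
```

```text
time_s: 3.7
position: [0.6031, 0.0876, 0.1778]
tool_rot: [[0.089, 0.0, 0.996], [-0.996, -0.0, 0.089], [0.0, -1.0, 0.0]]
ft_force: [0.7, 0.8, -1.7]
grip_width: 0.034
time_s: 4.45
position: [0.6713, -0.1138, 0.1771]
tool_rot: [[0.087, -0.0, 0.996], [-0.996, 0.0, 0.087], [-0.0, -1.0, -0.0]]
ft_force: [-0.0, -0.1, -0.6]
grip_width: 0.0342
```

```bash
python3 -m pendant '[[[0,0,-0.6],0,0.2],[[0,0,-0.6],0,0.2],[[0,0,-0.5],0,0.2],[[0,0,-0.4],0,0.2],[[0,0,-0.3],0,0.2],[[0,0,0],0,0.2],[[0,0,0],0,0.2]]';python3 - <<'E'
from h import *
im,d=env.get_image('wrist'); cv2.imwrite('pics/w2.png',im[:,:,::-1])
im,d=env.get_image('scene'); cv2.imwrite('pics/s2.png',cv2.resize(im[150:320,120:380,::-1],None,fx=3,fy=3))
E
```

```text
time_s: 5.03
position: [0.6713, -0.1118, 0.1057]
tool_rot: [[0.09, -0.0, 0.996], [-0.996, 0.0, 0.09], [-0.0, -1.0, -0.0]]
ft_force: [0.5, -0.1, -0.8]
grip_width: 0.034
```

View pics/w2.png

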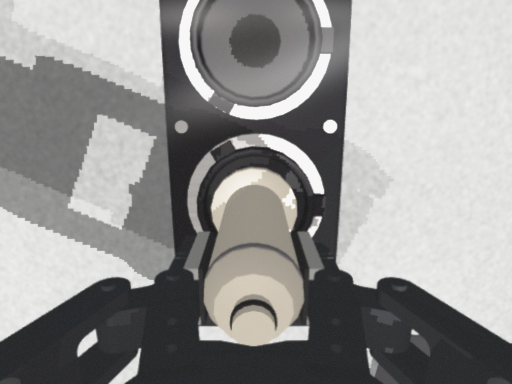

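View pics/s2.png

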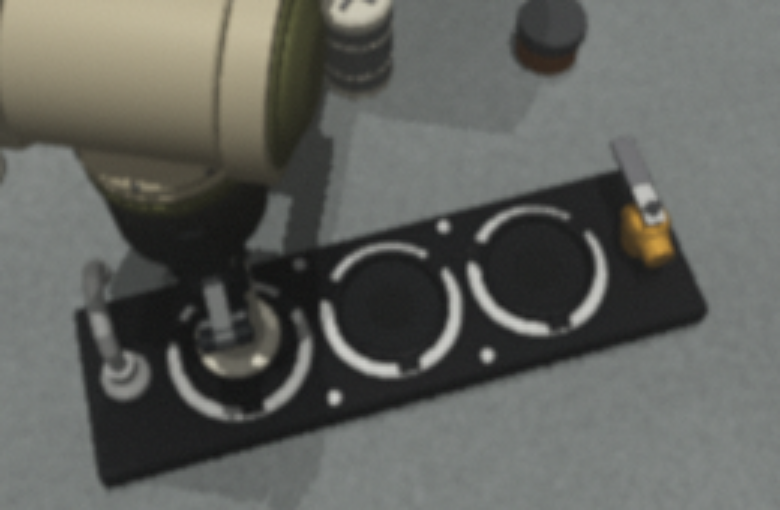

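The wrist view shows the flange at (254,200), centred within the seat ring (190–325). I'll lower it to contact.

```bash
python3 -m pendant '[[[0,0,-0.2],0,0.2],[[0,0,-0.15],0,0.2],[[0,0,-0.05],0,0.2],[[0,0,0],0,0.2]]'
```

```text
time_s: 5.47
position: [0.6714, -0.1125, 0.0939]
tool_rot: [[0.089, 0.001, 0.996], [-0.996, -0.0, 0.089], [0.0, -1.0, 0.001]]
ft_force: [-0.4, 1.4, 4.4]
grip_width: 0.034
```

```bash
python3 -m pendant '[[[0,0,0],0,0.7],[[0,0,0],0,0.7],[[0,0,0],0,0.7],[[0,0,0],0,0.7],[[0,0,0.8],0,0.7],[[0,0,0.9],0,0.7],[[0,0,0.9],0,0.7],[[0,0,0.9],0,0.7],[[0,0,0],0,1]]'
python3 - <<'E'
from h import *
im,d=env.get_image('wrist'); cv2.imwrite('pics/w3.png',im[:,:,::-1])
E
```

```text
time_s: 6.22
position: [0.673, -0.113, 0.2045]
tool_rot: [[0.089, 0.01, 0.996], [-0.996, -0.003, 0.089], [0.004, -1.0, 0.009]]
ft_force: [0.6, -0.4, 0.8]
grip_width: 0.0703
```

View pics/w3.png

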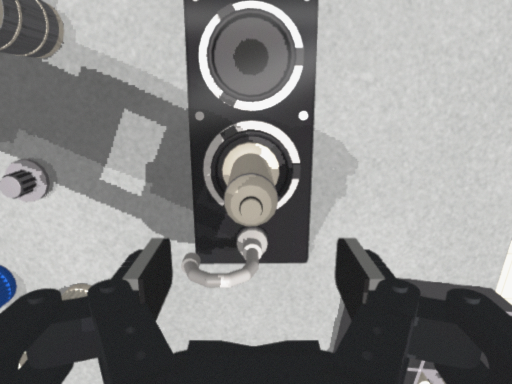

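Membrane stands in its seat, flange within the ring at wrist pixel (250,165). Next is the sediment cartridge.

```bash
python3 -m pendant '[[[-0.748,-0.744,0],0,1],[[-0.748,-0.744,0],0,1],[[-0.748,-0.744,0],0,1],[[-0.748,-0.744,0],0,1],[[-0.748,-0.744,0],0,1],[[-0.748,-0.744,0],0,1],[[-0.748,-0.744,0],0,1],[[-0.748,-0.744,0],0,1],[[0,0,0],0,1],[[0,0,0],0,1]]'
python3 - <<'E'
from h import *
s=env.observe();im,d=env.get_image('wrist'); cv2.imwrite('pics/w4.png',im[:,:,::-1])
W=cloud('wrist',d,(s['position'],s['tool_rot']));W=W.reshape(-1,3);W=W[~np.isnan(W[:,0])]
m=(W[:,2]>.094)&(W[:,2]<.108)&(np.linalg.norm(W[:,:2]-[.4935,-.2915],axis=1)<.045);print(m.sum(),cv2.minEnclosingCircle(W[m][:,:2].astype(np.float32)))
E
```

```text
time_s: 7.1
position: [0.4908, -0.2918, 0.1974]
tool_rot: [[0.086, -0.001, 0.996], [-0.996, 0.001, 0.086], [-0.001, -1.0, -0.001]]
ft_force: [1.3, -0.6, -0.0]
grip_width: 0.0854
2676 ((0.49366459250450134, -0.29272982478141785), 0.02591533400118351)
```

View pics/w4.png

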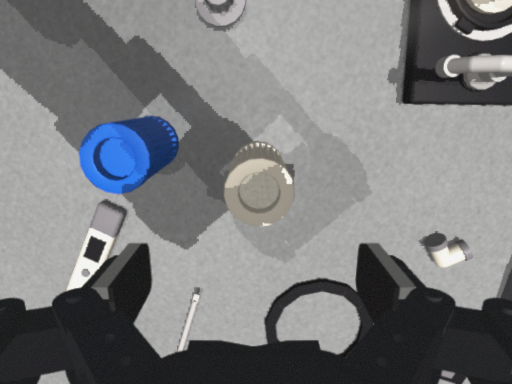

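The white bored cartridge is at (259,190), between the fingers' line, and the blue one is off left at (120,158). I'll descend and grip.

```bash
python3 -m pendant '[[[0.09,0,-0.81],0,1],[[0,0,-0.81],0,1],[[0,0,-0.81],0,1],[[0,0,-0.81],0,1],[[0,0,-0.81],0,1],[[0,0,-0.81],0,1],[[0,0,0],0,1],[[0,0,0],0,0.45],[[0,0,0],0,0.45],[[0,0,0],0,0.45],[[0,0,0],0,0.45],[[0,0,0],0,0.45]]' 40;  python3 -m pendant '[[[0,0,0],0,0.45],[[0,0,0],0,0.45]]'
```

```text
time_s: 8.15
position: [0.4951, -0.2914, 0.0542]
tool_rot: [[0.089, 0.002, 0.996], [-0.996, -0.002, 0.089], [0.002, -1.0, 0.002]]
ft_force: [-1.1, 0.2, 6.6]
grip_width: 0.0515
time_s: 8.32
position: [0.4951, -0.2914, 0.0542]
tool_rot: [[0.089, 0.002, 0.996], [-0.996, -0.002, 0.089], [0.002, -1.0, 0.002]]
ft_force: [-1.0, 2.3, 6.8]
grip_width: 0.0513
```

```bash
python3 -m pendant '[[[0,0,0.8],0,0.45],[[0,0,0.9],0,0.45],[[0,0,0.9],0,0.45],[[0,0,0.8],0,0.45],[[0.405,0.97,0],0,0.45],[[0.405,0.97,0],0,0.45],[[0.405,0.97,0],0,0.45],[[0.405,0.97,0],0,0.45],[[0.405,0.97,0],0,0.45],[[0.405,0.97,0],0,0.45],[[0.405,0.97,0],0,0.45],[[0.405,0.97,0],0,0.45]]';  python3 -m pendant '[[[0.405,0.97,0],0,0.45],[[0.405,0.97,0],0,0.45],[[0.405,0.97,0],0,0.45],[[0.405,0.97,0],0,0.45],[[0.405,0.97,0],0,0.45],[[0,0,0],0,0.45],[[0,0,0],0,0.45]]'
```

```text
time_s: 9.32
position: [0.5922, -0.0566, 0.1552]
tool_rot: [[0.089, 0.001, 0.996], [-0.996, -0.0, 0.089], [0.0, -1.0, 0.001]]
ft_force: [0.6, 0.1, -2.5]
grip_width: 0.0513
time_s: 9.9
position: [0.6526, 0.0888, 0.1547]
tool_rot: [[0.091, 0.0, 0.996], [-0.996, -0.0, 0.091], [0.0, -1.0, 0.0]]
ft_force: [-0.7, -0.7, -1.4]
grip_width: 0.0516
```

```bash
python3 -m pendant '[[[0,-0.07,-0.6],0,0.45],[[0,0,-0.6],0,0.45],[[0,0,-0.5],0,0.45],[[0,0,-0.3],0,0.45],[[0,0,-0.1],0,0.45],[[0,0,0],0,0.45],[[0,0,0],0,0.45]]'; python3 -m pendant '[[[0,0,-0.15],0,0.45],[[0,0,-0.15],0,0.45],[[0,0,0],0,0.45],[[0,0,0],0,0.45]]'
python3 - <<'E'
from h import *
im,d=env.get_image('wrist'); cv2.imwrite('pics/w5.png',im[:,:,::-1])
E
```

```text
time_s: 10.48
position: [0.6529, 0.0848, 0.0925]
tool_rot: [[0.088, 0.001, 0.996], [-0.996, -0.0, 0.088], [0.0, -1.0, 0.001]]
ft_force: [0.4, 0.2, -1.1]
grip_width: 0.0516
time_s: 10.82
position: [0.6528, 0.0852, 0.0839]
tool_rot: [[0.089, 0.002, 0.996], [-0.996, -0.0, 0.089], [0.0, -1.0, 0.002]]
ft_force: [-2.4, 0.1, 6.4]
grip_width: 0.0513
```

View pics/w5.png

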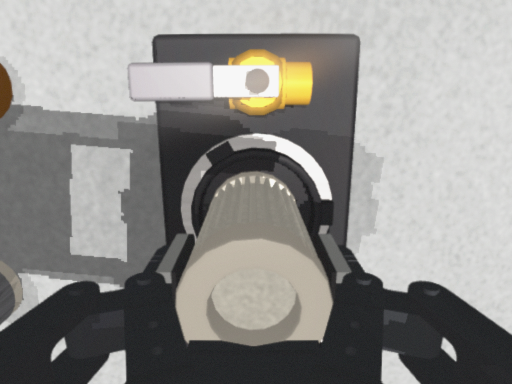

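The cartridge stands in the ring next to the valve (258,80), with contact at the expected height. I'll release and go to carbon.

```bash
python3 -m pendant '[[[0,0,0],0,0.9],[[0,0,0],0,0.9],[[0,0,0],0,0.9],[[0,0,0],0,0.9],[[0,0,0.8],0,0.9],[[0,0,0.9],0,0.9],[[0,0,0.9],0,0.9],[[0,0,0.9],0,0.9],[[0,0,0.3],0,1],[[0,0,0],0,1]]'
python3 - <<'E'
from h import *
s=env.observe();im,d=env.get_image('wrist'); cv2.imwrite('pics/w6.png',im[:,:,::-1])
W=cloud('wrist',d,(s['position'],s['tool_rot']));W=W.reshape(-1,3);W=W[~np.isnan(W[:,0])]
m=(W[:,2]>.124)&(W[:,2]<.138)&(np.linalg.norm(W[:,:2]-[.653,.0865],axis=1)<.045);print(m.sum(),np.percentile(W[m][:,2],[50,90]),cv2.minEnclosingCircle(W[m][:,:2].astype(np.float32)))
E
```

```text
time_s: 11.7
position: [0.6533, 0.0851, 0.1989]
tool_rot: [[0.089, 0.005, 0.996], [-0.996, -0.0, 0.089], [0.001, -1.0, 0.005]]
ft_force: [0.6, -0.7, 0.3]
grip_width: 0.0854
3358 [0.13007257 0.13092547] ((0.6518732309341431, 0.08377142995595932), 0.02599157951772213)
```

View pics/w6.png

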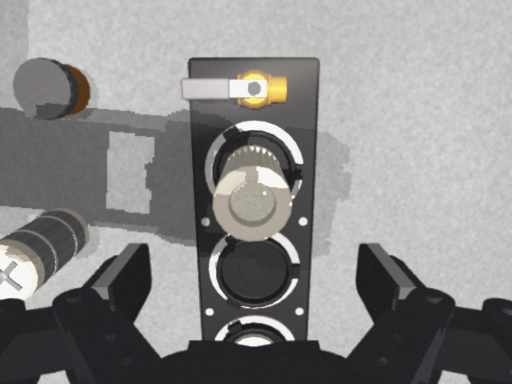

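Sediment is seated: its top is at 0.130 m. Now carbon.

```bash
python3 -m pendant '[[[-0.92,-0.41,0],0,1],[[-0.92,-0.41,0],0,1],[[-0.92,-0.41,0],0,1],[[-0.92,-0.41,0],0,1],[[-0.92,-0.41,0],0,1],[[-0.92,-0.41,0],0,1],[[-0.92,-0.41,0],0,1],[[0,0,0],0,1],[[0,0,0],0,1]]'
python3 - <<'E'
from h import *
s=env.observe();im,d=env.get_image('wrist'); cv2.imwrite('pics/w7.png',im[:,:,::-1])
W=cloud('wrist',d,(s['position'],s['tool_rot']));W=W.reshape(-1,3);W=W[~np.isnan(W[:,0])]
m=(W[:,2]>.094)&(W[:,2]<.108)&(np.linalg.norm(W[:,:2]-[.46,-.001],axis=1)<.045);print(m.sum(),cv2.minEnclosingCircle(W[m][:,:2].astype(np.float32)))
E
```

```text
time_s: 12.5
position: [0.458, -0.0012, 0.1953]
tool_rot: [[0.087, -0.003, 0.996], [-0.996, 0.001, 0.087], [-0.001, -1.0, -0.002]]
ft_force: [0.3, 0.0, 0.8]
grip_width: 0.0856
3874 ((0.46013155579566956, -0.0023213084787130356), 0.026150071993470192)
```

View pics/w7.png

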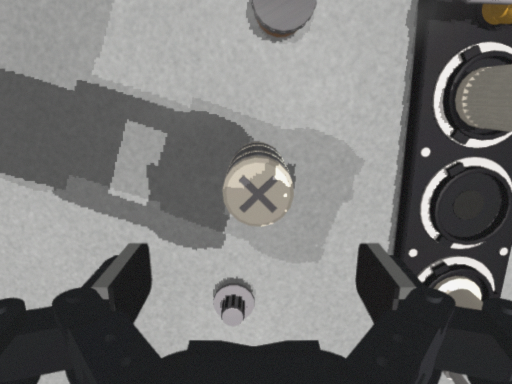

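Carbon, with its cross rib at (258,190), is centred. I'll descend and grip.

```bash
python3 -m pendant '[[[0.07,-0.02,-0.8],0,1],[[0,0,-0.8],0,1],[[0,0,-0.8],0,1],[[0,0,-0.8],0,1],[[0,0,-0.8],0,1],[[0,0,-0.8],0,1],[[0,0,0],0,1],[[0,0,0],0,0.45],[[0,0,0],0,0.45],[[0,0,0],0,0.45],[[0,0,0],0,0.45],[[0,0,0],0,0.45]]' 50;  python3 -m pendant '[[[0,0,0],0,0.45],[[0,0,0],0,0.45]]'
```

```text
time_s: 13.55
position: [0.4622, -0.0017, 0.0538]
tool_rot: [[0.089, 0.003, 0.996], [-0.996, -0.001, 0.089], [0.001, -1.0, 0.003]]
ft_force: [-0.9, 0.7, 7.9]
grip_width: 0.0511
time_s: 13.72
position: [0.4622, -0.0017, 0.0538]
tool_rot: [[0.089, 0.003, 0.996], [-0.996, -0.001, 0.089], [0.001, -1.0, 0.003]]
ft_force: [-0.2, 1.2, 7.4]
grip_width: 0.051
```

```bash
python3 -m pendant '[[[0,0,0.8],0,0.45],[[0,0,0.9],0,0.45],[[0,0,0.9],0,0.45],[[0,0,0.8],0,0.45],[[0.95,-0.055,0],0,0.45],[[0.95,-0.055,0],0,0.45],[[0.95,-0.055,0],0,0.45],[[0.95,-0.055,0],0,0.45],[[0.95,-0.055,0],0,0.45],[[0.95,-0.055,0],0,0.45],[[0.95,-0.055,0],0,0.45],[[0,0,0],0,0.45]]';  python3 -m pendant '[[[0,0,0],0,0.45],[[0,0,0],0,0.45]]'
```

```text
time_s: 14.72
position: [0.6642, -0.0136, 0.1537]
tool_rot: [[0.089, 0.002, 0.996], [-0.996, -0.0, 0.089], [0.0, -1.0, 0.002]]
ft_force: [-1.0, 0.1, -2.5]
grip_width: 0.051
time_s: 14.88
position: [0.6603, -0.013, 0.1543]
tool_rot: [[0.089, -0.001, 0.996], [-0.996, 0.0, 0.089], [-0.0, -1.0, -0.001]]
ft_force: [-0.9, -0.0, -2.2]
grip_width: 0.0509
```

```bash
python3 -m pendant '[[[0.03,0,-0.6],0,0.45],[[0,0,-0.6],0,0.45],[[0,0,-0.5],0,0.45],[[0,0,-0.3],0,0.45],[[0,0,-0.1],0,0.45],[[0,0,0],0,0.45],[[0,0,0],0,0.45]]'; python3 -m pendant '[[[0,0,-0.15],0,0.45],[[0,0,-0.15],0,0.45],[[0,0,0],0,0.45],[[0,0,0],0,0.45]]'
python3 - <<'E'
from h import *
im,d=env.get_image('wrist'); cv2.imwrite('pics/w8.png',im[:,:,::-1])
E
```

```text
time_s: 15.47
position: [0.662, -0.0131, 0.0926]
tool_rot: [[0.089, 0.001, 0.996], [-0.996, -0.0, 0.089], [0.0, -1.0, 0.001]]
ft_force: [-0.1, 0.5, -1.8]
grip_width: 0.051
time_s: 15.8
position: [0.662, -0.0132, 0.0836]
tool_rot: [[0.089, 0.001, 0.996], [-0.996, -0.001, 0.089], [0.001, -1.0, 0.001]]
ft_force: [-1.6, -0.6, 5.4]
grip_width: 0.0508
```

View pics/w8.png

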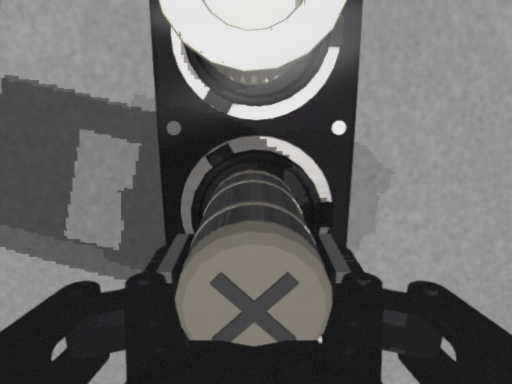

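Carbon is seated at contact height, centred in its ring. I'll release and go to the plug.

```bash
python3 -m pendant '[[[0,0,0],0,0.9],[[0,0,0],0,0.9],[[0,0,0],0,0.9],[[0,0,0],0,0.9],[[0,0,0.8],0,0.9],[[0,0,0.9],0,0.9],[[0,0,0.9],0,0.9],[[0,0,0.9],0,0.9],[[0,0,0.3],0,0.6],[[0,0,0],0,0.6]]'
```

```text
time_s: 16.68
position: [0.6626, -0.0132, 0.199]
tool_rot: [[0.089, 0.005, 0.996], [-0.996, -0.001, 0.089], [0.001, -1.0, 0.005]]
ft_force: [0.0, 0.0, 0.2]
grip_width: 0.0544
```

```bash
python3 -m pendant '[[[-0.89,-0.55,0],0,0.6],[[-0.89,-0.55,0],0,0.6],[[-0.89,-0.55,0],0,0.6],[[-0.89,-0.55,0],0,0.6],[[-0.89,-0.55,0],0,0.6],[[-0.89,-0.55,0],0,0.6],[[-0.89,-0.55,0],0,0.6],[[-0.89,-0.55,0],0,0.6],[[0,0,-0.9],0,0.6],[[0,0,-0.9],0,0.6],[[0,0,0],0,0.6],[[0,0,0],0,0.6]]'
python3 - <<'E'
from h import *
s=env.observe();im,d=env.get_image('wrist'); cv2.imwrite('pics/w9.png',im[:,:,::-1])
W=cloud('wrist',d,(s['position'],s['tool_rot']));W=W.reshape(-1,3);W=W[~np.isnan(W[:,0])]
r=np.linalg.norm(W[:,:2]-[.448,-.1453],axis=1)
for a,b in [(.036,.048),(.014,.022)]:
    m=(W[:,2]>a)&(W[:,2]<b)&(r<.04);print(m.sum(),np.median(W[m][:,2]),cv2.minEnclosingCircle(W[m][:,:2].astype(np.float32)))
print(s['position'])
E
```

```text
time_s: 17.68
position: [0.4474, -0.1446, 0.1412]
tool_rot: [[0.089, -0.004, 0.996], [-0.996, 0.002, 0.089], [-0.003, -1.0, -0.004]]
ft_force: [0.6, -0.6, -0.5]
grip_width: 0.0513
748 0.04205099484233588 ((0.4481339454650879, -0.1469118744134903), 0.01199343428015709)
1430 0.018178157807660883 ((0.4482542872428894, -0.14720042049884796), 0.02217818796634674)
[ 0.44737327 -0.14461115  0.14121192]
```

View pics/w9.png

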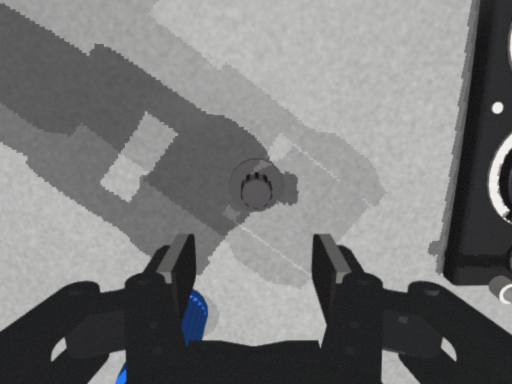

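The plug knob is at (256,190), centred between the fingers. I'll descend to just above the flange and grip the knob.

```bash
python3 -m pendant '[[[0.02,-0.04,-0.78],0,0.6],[[0,0,-0.78],0,0.6],[[0,0,-0.78],0,0.6],[[0,0,-0.78],0,0.6],[[0,0,-0.78],0,0.6],[[0,0,0],0,0.6],[[0,0,0],0,0.6]]' 40; python3 -m pendant '[[[0,0,-0.07],0,0.6],[[0,0,0],0,0.1],[[0,0,0],0,0.1],[[0,0,0],0,0.1],[[0,0,0],0,0.1],[[0,0,0],0,0.1],[[0,0,0],0,0.1]]'
```

```text
time_s: 18.32
position: [0.4493, -0.1463, 0.026]
tool_rot: [[0.089, -0.0, 0.996], [-0.996, 0.0, 0.089], [-0.0, -1.0, -0.0]]
ft_force: [0.2, 0.1, -0.3]
grip_width: 0.0512
time_s: 18.9
position: [0.4493, -0.1466, 0.0246]
tool_rot: [[0.089, 0.002, 0.996], [-0.996, -0.001, 0.089], [0.001, -1.0, 0.002]]
ft_force: [-0.1, 0.3, 7.0]
grip_width: 0.0206
```

```bash
python3 -m pendant '[[[0,0,0.97],0,0.1],[[0,0,0.97],0,0.1],[[0,0,0.97],0,0.1],[[0,0,0.97],0,0.1],[[0,0,0.97],0,0.1],[[0,0,0.97],0,0.1],[[0.68,0.77,0],0,0.1],[[0.68,0.77,0],0,0.1],[[0.68,0.77,0],0,0.1],[[0.68,0.77,0],0,0.1],[[0.68,0.77,0],0,0.1],[[0.68,0.77,0],0,0.1]]'; python3 -m pendant '[[[0.68,0.77,0],0,0.1],[[0.68,0.77,0],0,0.1],[[0.68,0.77,0],0,0.1],[[0.68,0.77,0],0,0.1],[[0,0,0],0,0.1],[[0,0,0],0,0.1],[[0,0,0],0,0.1]]'
python3 - <<'E'
from h import *
for n in ['wrist','top','scene']:
    s=env.observe();im,d=env.get_image(n); np.save(f'pics/{n}A.npy',d); cv2.imwrite(f'pics/{n}A.png',im[:,:,::-1])
    W=cloud(n,d,(s['position'],s['tool_rot']));W=W.reshape(-1,3);W=W[~np.isnan(W[:,0])]
    r=np.linalg.norm(W[:,:2]-[.653,.0845],axis=1)
    m=(W[:,2]>.125)&(W[:,2]<.134)&(r<.035);print(n,m.sum())
    if m.sum()>5: print(cv2.minEnclosingCircle(W[m][:,:2].astype(np.float32)))
print(s['position'])
E
```

```text
time_s: 19.9
position: [0.5718, -0.0063, 0.1987]
tool_rot: [[0.089, 0.001, 0.996], [-0.996, -0.0, 0.089], [0.0, -1.0, 0.001]]
ft_force: [0.3, -0.8, -0.1]
grip_width: 0.0204
time_s: 20.48
position: [0.6523, 0.0844, 0.1982]
tool_rot: [[0.089, -0.0, 0.996], [-0.996, -0.0, 0.089], [0.0, -1.0, -0.0]]
ft_force: [0.6, -0.0, -0.4]
grip_width: 0.02
wrist 1837
((0.6518888473510742, 0.08388633280992508), 0.025877375155687332)
top 0
scene 343
((0.65252685546875, 0.08356940746307373), 0.02575640194118023)
[0.65228941 0.08383944 0.19851252]
```

View pics/wristA.png

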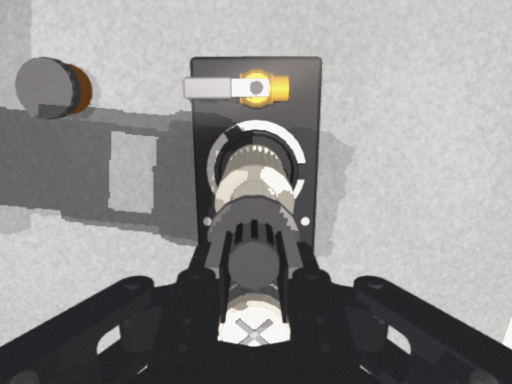

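View pics/sceneA.png

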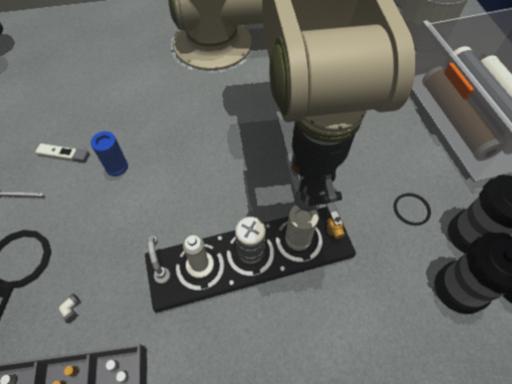

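Wrist view: the plug flange at about (253,235) hangs above the cartridge (255,185). The scene view shows all three cartridges upright in their seats. Next I'll measure the plug's offset in hand in the wrist frame.

Run:
```python
from h import *
s=env.observe();d=np.load('pics/wristA.npy')
W=cloud('wrist',d,(s['position'],s['tool_rot']));W=W.reshape(-1,3);W=W[~np.isnan(W[:,0])]
r=np.linalg.norm(W[:,:2]-[.6523,.084],axis=1)
for lo in np.arange(.18,.222,.004):
    m=(W[:,2]>lo)&(W[:,2]<lo+.004)&(r<.03); print(round(lo,3),m.sum(), cv2.minEnclosingCircle(W[m][:,:2].astype(np.float32)) if m.sum()>5 else '')
m=(W[:,2]>.187)&(W[:,2]<.197)&(r<.028)
p=W[m]; print(np.median(p[:,2])); A=np.c_[p[:,:2]-p[:,:2].mean(0),np.ones(len(p))]; print('tilt',np.linalg.lstsq(A,p[:,2],rcond=None)[0])
q=p[:,:2]; e=q[(q[:,1]-.084)>0.005]
m=(W[:,2]>.213)&(W[:,2]<.221)&(r<.02);
```

```text
0.18 0 
0.184 43 ((0.6518651247024536, 0.093089260160923), 0.019662020727992058)
0.188 1095 ((0.6509644985198975, 0.08570873737335205), 0.021765222772955894)
0.192 1234 ((0.6512207984924316, 0.08565447479486465), 0.021273666992783546)
0.196 142 ((0.6509696245193481, 0.08839847147464752), 0.010216707363724709)
0.2 214 ((0.6505259275436401, 0.0934993177652359), 0.016594337299466133)
0.204 353 ((0.6512852907180786, 0.08920340240001678), 0.022648777812719345)
0.208 441 ((0.6510297656059265, 0.08919636905193329), 0.023847546428442)
0.212 1538 ((0.6508991718292236, 0.08944351971149445), 0.023837996646761894)
0.216 1306 ((0.6508753895759583, 0.08936122059822083), 0.023901304230093956)
0.22 354 ((0.6509517431259155, 0.08967889845371246), 0.023924296721816063)
0.19204970325811477
tilt [ 0.00492991 -0.07671223  0.19199956]
```

Run:
```python
from h import *
from scipy.optimize import least_squares
s=env.observe();d=np.load('pics/wristA.npy')
W=cloud('wrist',d,(s['position'],s['tool_rot']))
img=cv2.imread('pics/wristA.png')
cv2.imwrite('pics/wA_c.png',cv2.resize(img[180:310,180:330],None,fx=5,fy=5,interpolation=cv2.INTER_NEAREST))
for v in range(190,250,6): print(v,[ (int(1e4*W[v,u,0]),int(1e4*W[v,u,1]),int(1e4*W[v,u,2])) for u in range(210,300,12)])
P=W.reshape(-1,3);P=P[~np.isnan(P[:,0])]
r=np.linalg.norm(P[:,:2]-[.6515,.0845],axis=1)
m=(P[:,2]>.187)&(P[:,2]<.197)&(r<.03)&(P[:,1]>.088)
p=P[m]
h=cv2.convexHull(p[:,:2].astype(np.float32)).reshape(-1,2); h=h[h[:,1]>.092]
f=least_squares(lambda c:np.hypot(*(h-c).T)-.022,[.6515,.0845]); print(f.x,np.abs(f.fun).max(),len(h))
A=np.c_[p[:,:2]-p[:,:2].mean(0),np.ones(len(p))]; print(np.linalg.lstsq(A,p[:,2],rcond=None)[0],len(p))
```

```text
190 [(6121, 608, 260), (6308, 904, 1302), (6383, 911, 1300), (6459, 885, 1180), (6539, 892, 1181), (6617, 904, 1200), (6685, 938, 1304), (6908, 685, 289)]
196 [(6125, 550, 263), (6311, 866, 1306), (6383, 842, 1198), (6460, 1046, 1887), (6515, 1054, 1897), (6621, 864, 1205), (6689, 900, 1307), (6914, 629, 294)]
202 [(6129, 494, 273), (6313, 826, 1304), (6409, 1023, 1919), (6463, 1026, 1916), (6517, 1028, 1904), (6572, 1032, 1903), (6695, 858, 1300), (6770, 867, 1309)]
208 [(6132, 433, 268), (6355, 982, 1897), (6411, 993, 1917), (6465, 1000, 1923), (6519, 1004, 1921), (6574, 1006, 1910), (6628, 1013, 1919), (6933, 501, 263)]
214 [(6135, 370, 263), (6358, 961, 1919), (6413, 964, 1916), (6467, 971, 1921), (6522, 975, 1917), (6576, 983, 1928), (6631, 985, 1918), (6940, 441, 264)]
220 [(6140, 318, 286), (6360, 933, 1922), (6415, 936, 1919), (6470, 940, 1915), (6524, 947, 1921), (6579, 954, 1927), (6635, 954, 1913), (6691, 957, 1909)]
226 [(6307, 898, 1919), (6362, 905, 1926), (6417, 910, 1926), (6472, 933, 1974), (6524, 941, 1982), (6580, 934, 1950), (6636, 929, 1926), (6693, 931, 1918)]
232 [(6309, 870, 1923), (6371, 922, 2040), (6420, 883, 1933), (6473, 934, 2047), (6523, 944, 2060), (6577, 931, 2017), (6624, 951, 2055), (6695, 904, 1923)]
238 [(6309, 835, 1911), (6377, 923, 2106), (6424, 891, 2019), (6474, 934, 2110), (6523, 936, 2106), (6573, 936, 2095), (6620, 947, 2111), (6669, 950, 2109)]
244 [(6327, 879, 2077), (6383, 926, 2172), (6427, 896, 2094), (6476, 928, 2156), (6523, 931, 2153), (6571, 929, 2141), (6616, 941, 2159), (6662, 950, 2169)]
[0.65133828 0.08352072] 0.0002997178148067617 19
[ 0.00298166 -0.09307268  0.19199392] 2296
```

View pics/wA_c.png

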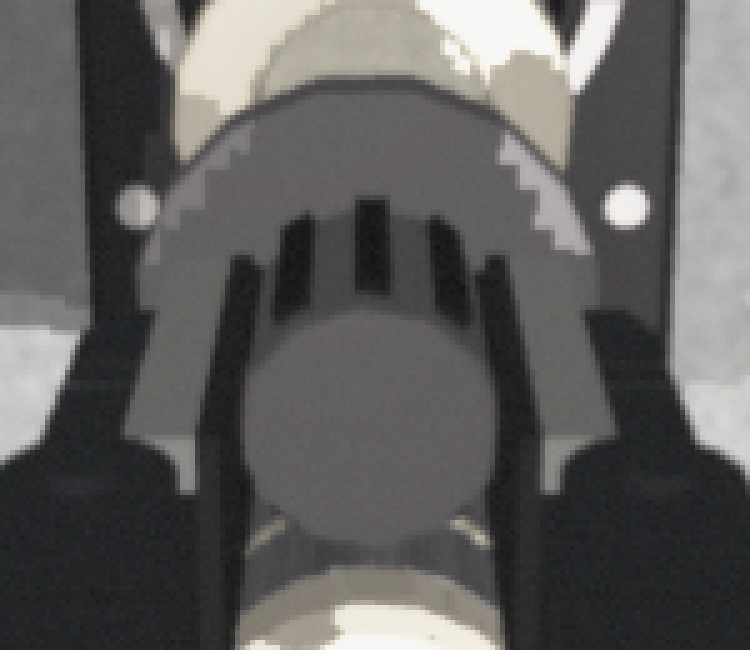

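The plug is within 1 mm of the cartridge axis, and the flange is level. I'll lower it in.

```bash
python3 -m pendant '[[[0.02,0.02,-0.5],0,0.1],[[0,0,-0.5],0,0.1],[[0,0,-0.3],0,0.1],[[0,0,-0.2],0,0.1],[[0,0,0],0,0.1]]'; python3 -m pendant '[[[0,0,-0.15],0,0.1],[[0,0,-0.15],0,0.1],[[0,0,0],0,0.1],[[0,0,0],0,0.1]]'
```

```text
time_s: 21.05
position: [0.6529, 0.0849, 0.152]
tool_rot: [[0.088, -0.002, 0.996], [-0.996, 0.0, 0.088], [-0.0, -1.0, -0.002]]
ft_force: [0.2, -0.3, -0.7]
grip_width: 0.0202
time_s: 21.38
position: [0.6534, 0.0853, 0.1441]
tool_rot: [[0.089, 0.0, 0.996], [-0.996, 0.0, 0.089], [-0.0, -1.0, 0.0]]
ft_force: [0.3, -0.7, -0.8]
grip_width: 0.0202
```

```bash
python3 -m pendant '[[[0,0,-0.1],0,0.1],[[0,0,-0.05],0,0.1],[[0,0,0],0,0.1],[[0,0,0],0,0.1]]'
```

```text
time_s: 21.72
position: [0.6543, 0.0853, 0.1426]
tool_rot: [[0.089, 0.005, 0.996], [-0.996, -0.0, 0.089], [0.001, -1.0, 0.005]]
ft_force: [-2.7, 0.5, 14.2]
grip_width: 0.0207
```

Contact comes at the predicted depth of 0.1426 m, with 14 N. I'll release, rise and check.

```bash
python3 -m pendant '[[[0,0,0],0,0.6],[[0,0,0],0,0.6],[[0,0,0],0,0.6],[[0,0,0],0,0.6],[[0,0,0.5],0,0.6],[[0,0,0.9],0,0.6],[[0,0,0.9],0,0.6],[[0,0,0.5],0,0.6],[[0,0,0],0,0.6],[[0,0,0],0,0.6]]'
python3 - <<'E'
from h import *
n='wrist'
s=env.observe();im,d=env.get_image(n); cv2.imwrite(f'pics/{n}B.png',im[:,:,::-1])
W=cloud(n,d,(s['position'],s['tool_rot'])).reshape(-1,3);W=W[~np.isnan(W[:,0])]
r=np.linalg.norm(W[:,:2]-[.653,.0845],axis=1)
for a,b in [(.124,.133),(.133,.140),(.156,.166)]:
    m=(W[:,2]>a)&(W[:,2]<b)&(r<.035);print(n,m.sum(),np.median(W[m][:,2]),cv2.minEnclosingCircle(W[m][:,:2].astype(np.float32)))
E
```

```text
time_s: 22.55
position: [0.6534, 0.0853, 0.2235]
tool_rot: [[0.089, 0.001, 0.996], [-0.996, -0.0, 0.089], [0.0, -1.0, 0.001]]
ft_force: [0.4, -0.2, -1.2]
grip_width: 0.0513
wrist 979 0.12994780809142706 ((0.6519407629966736, 0.08373826742172241), 0.025988329201936722)
wrist 1804 0.13616548424225666 ((0.6528342366218567, 0.08506879955530167), 0.022064322605729103)
wrist 972 0.16005537359850017 ((0.6528969407081604, 0.08507674187421799), 0.012030012905597687)
```

View pics/wristB.png

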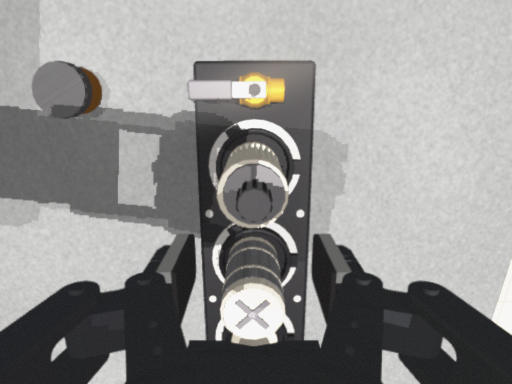

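The plug flange sits on the cartridge (flange top 0.136, knob top 0.160). I'll pull back for a full check.

```bash
python3 -m pendant '[[[0,0,0.8],0,0.6],[[-0.9,0,0.5],0,0.6],[[-0.9,0,0.5],0,0.6],[[-0.9,0,0],0,0.6],[[-0.9,0,0],0,0.6],[[-0.9,0,0],0,0.6],[[-0.9,0,0],0,0.6],[[-0.9,0,0],0,0.6],[[-0.9,0,0],0,0.6],[[-0.9,0,0],0,0.6],[[0,0,0],0,0.6],[[0,0,0],0,0.6]]'
python3 - <<'E'
from h import *
c=np.array([.6618,-.0131]);y=np.array([-.0887,.9961]);x=np.array([.9961,.0887])
for n in ['top','scene']:
    im,d=env.get_image(n); cv2.imwrite(f'pics/{n}C.png',im[:,:,::-1])
    W=cloud(n,d).reshape(-1,3);W=W[~np.isnan(W[:,0])]
    for k,s,lo,hi in [('sed',.1,.124,.133),('flange',.1,.1335,.139),('knob',.1,.155,.165),('carb',0,.122,.137),('memflange',-.1,.040,.046),('memtop',-.1,.140,.155)]:
        q=c+s*y; r=np.linalg.norm(W[:,:2]-q,axis=1); m=(W[:,2]>lo)&(W[:,2]<hi)&(r<(.04 if k!='memflange' else .030))
        if m.sum()<4: print(n,k,'none');continue
        cc,R=cv2.minEnclosingCircle(W[m][:,:2].astype(np.float32)); o=np.array(cc)-q
        print(n,k,m.sum(),'z',round(np.median(W[m][:,2]),4),'off xy mm',np.round([1e3*o@x,1e3*o@y],1),'R',round(R,4))
    r=np.linalg.norm(W[:,:2]-[.4675,.1435],axis=1);m=(r<.045)&(W[:,2]>.04)&(W[:,2]<.05)
    print('jar',m.sum(),cv2.minEnclosingCircle(W[m][:,:2].astype(np.float32)) if m.sum()>4 else '')
E
python3 - <<'E'
import cv2
a=cv2.imread('pics/topC.png')[110:260,150:360];b=cv2.imread('pics/sceneC.png')[130:330,120:390]
cv2.imwrite('pics/C.png',cv2.vconcat([cv2.resize(a,(600,300)),cv2.resize(b,(600,300))]))
E
```

```text
time_s: 23.6
position: [0.4095, 0.0854, 0.2769]
tool_rot: [[0.089, -0.001, 0.996], [-0.996, 0.0, 0.089], [-0.0, -1.0, -0.001]]
ft_force: [-0.2, -0.1, -0.2]
grip_width: 0.0515
top sed 108 z 0.1287 off xy mm [-1.  -0.8] R 0.0265
top flange 155 z 0.1354 off xy mm [-0.8  0.2] R 0.0227
top knob 73 z 0.159 off xy mm [-1.4  0.9] R 0.0112
top carb 372 z 0.1292 off xy mm [-1.5  1.2] R 0.0263
top memflange 72 z 0.0413 off xy mm [-3.5  2.7] R 0.0247
top memtop 57 z 0.1464 off xy mm [-0.5  1.7] R 0.0129
jar 0 
scene sed 187 z 0.1305 off xy mm [-1.4 -3. ] R 0.0262
scene flange 256 z 0.1366 off xy mm [-0.4 -2. ] R 0.0219
scene knob 136 z 0.1603 off xy mm [ 0.  -1.8] R 0.0115
scene carb 670 z 0.1307 off xy mm [-1.9 -0.6] R 0.0263
scene memflange 186 z 0.0421 off xy mm [ 1.1 -0.3] R 0.0253
scene memtop 176 z 0.142 off xy mm [ 0.3 -0.2] R 0.0137
jar 358 ((0.4677700102329254, 0.14215952157974243), 0.026418596506118774)
```

View pics/C.png

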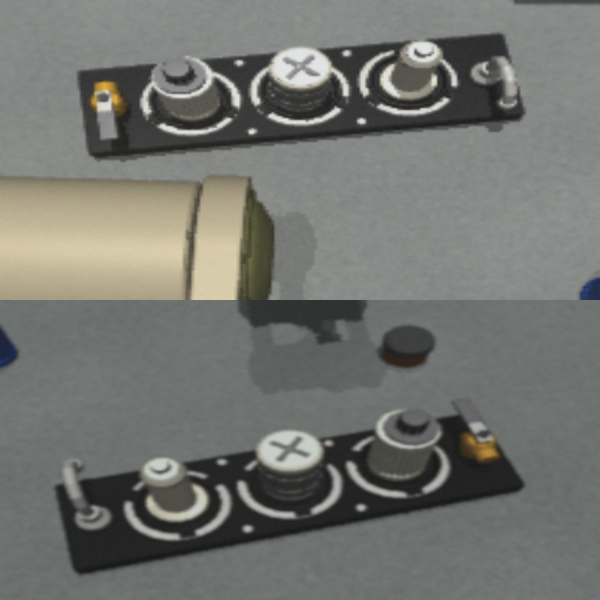

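Both views show all the parts upright in the right seats, with the plug flat on the pleated cartridge. Offsets are at most about 3.5 mm and heights are as expected. The jar hasn't moved. I'll hand in.

```bash
python3 -c "
from rig import env
print(env.close_job())"
```

```text
the job is handed in; nothing more can be done
None
```

The job is handed in at about 24 s of the 96 s allowed; the system gives no verdict. The membrane cartridge is in the seat next to the spout, the pleated sediment cartridge next to the valve, and carbon between them. The plug is in the pleated cartridge's bore.

**Last checks** (top and scene cameras, plus the wrist camera for the plug):
- **Cartridges:** all upright and within about 3.5 mm of their seat centres. Top heights were about 0.130 m for sediment and carbon, and the membrane's flange top was at about 0.042 m, so all are right down.
- **Plug:** fully home, with its flange top at 0.136 m, level by eye, and within about 2 mm of the cartridge's axis.
- **Jar:** unmoved to within about 1 mm in the scene view. The arm hid it from the top camera in the last picture.

**Disagreement:** the two cameras differed by 1–5 mm on the same part, most on the membrane's foot flange. No other check failed.

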